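# Load the grain sample carrier in pocket order and slide it into the analyser

## Robot

A 7-joint arm with a two-finger parallel gripper is mounted at the origin on the work surface. World frame = base frame: x ahead of the robot, y to its left, z up, the work surface at z = 0. Lengths are in m, angles in degrees, forces in N, time in s.
With the tool pointing down it reaches from about 0.35 to 0.9 m from the base axis. Payload 8.1 kg.
Tool frame: the origin (TCP) lies at the very end of the fingers, on their centre line; the grasp point (between the pads) lies 19 mm behind it; z points along the fingers, x is the direction in which the jaws open and shut, and the axes are right-handed (so a half turn about z gives the same grasp; the last joint's range is limited). The gripper opens to 92 mm and grips with 3 to 60 N. Pads are 19 mm wide; open, the fingers measure 130 mm over their backs; the gripper's body (75 mm by 190 mm) begins 47 mm behind the grasp point.
Start: joints at [65.798, 24.895, 1.432, 90.138, -0.665, 64.973, -4.303], TCP at [0.196, -0.593, 0.227] pointing down, gripper open.
Joint ranges: [-149.89, 149.89], [-25.12, 119.58], [-72.63, 75.52], [4.76, 147.25], [-75.54, 255.54], [6.69, 114.76], [-157.13, 157.13]. Speed limits (degrees/s): [127.2, 127.2, 172.46, 172.46, 180, 180, 180].

## Interface

Orientations are given as [roll, pitch, yaw] about the fixed x, y, z axes, in that order (R = Rz(yaw) Ry(pitch) Rx(roll)).
In Python, from bench import arm, readout, capture, close_job gives the robot as it stands. Calls block until the motion is done:
- arm.move_ptp(position, orientation): joint-space move of the TCP to a pose.
- arm.move_linear(position, rotation=None, velocity=0.15, threshold=None): straight line of the TCP; rotation=None keeps the orientation; velocity is the mean speed in m/s. With threshold (N) it stops when the force on the tool has changed by that much, and returns True; else False.
- arm.goto_joints(angles): joint-space move.
- arm.move_gripper(opening, newtons=None): opening from 0.0 (shut) to 1.0 (fully open); newtons is the grip in N (None keeps the last); returns when the fingers have stopped.
- arm.sleep(seconds).
- arm.ik(position, orientation): joint angles nearest the present ones, or None.
- readout.get_state(): the state.
- capture(name): name is "side" or "top" or "wrist"; returns a dict with "image" (420x560x3 uint8, red, green, blue), "fx", "fy", "cx", "cy" (pixels), "xyz" and "attitude" of the camera in the world. Camera axes: x right, y up, looking along -z (the intrinsics and any distortion apply to the point x, -y, -z); pixel columns grow to the right and rows downward; lengths in m; the calibration is good to about 2 mm. A picture is of the moment at which its call begins. There is no depth.
A pose or a line that the arm cannot do raises arm.IKError and nothing moves.
- close_job(): hands the job in, once; it reports no verdict.
The state is a dict: "t": time; "joints": joint angles; "joint_velocities": joint speeds; "tau": joint torques, N m; "position": TCP position; "ee_rot": TCP orientation; "contact_force": force on the tool from outside, world axes, zero at the start; "ft_torque": the same for the moment, N m; "finger_gap": opening from 0.0 (shut) to 1.0 (fully open).
Only numpy, scipy, OpenCV 4.12 (cv2) and the standard library are available. Lean on these libraries where they do the work, as an engineer would, in place of code of your own. Each camera call takes 0.05 s, during which the arm holds its last target. There are 200 camera calls.

## Task

Load the sample carrier in pocket order. First stand the tall square bottle in pocket 2 (the middle one; pocket 1 already holds the reference bottle), next stand the short square bottle, which lies on the bench, upright in the middle of the balance pan and let go of it there for a second so that it is weighed, and then take it from the pan and stand it cap up in pocket 3, next to the handle. Finally slide the loaded carrier by its handle into the analyser's slot until it is fully home against the stop, with all three bottles still standing fully down in their pockets, and leave the round jar and the tin where they are.

Things in the scene. Friction and masses are not known exactly. Their poses are not given: they have to be found in the camera images.
- carrier: Loose aluminium block on the bench, 176 mm long (x), 64 wide (y), 26 high, 0.4 kg empty; origin at the centre of its underside. The +x end goes in first. Three square pockets 40 mm wide, 22 deep, with bevelled mouths, numbered by 1, 2, 3 black dots beside them, at x = +56, 0, -56 mm. A bar 16 mm wide, 11 high runs from the -x end to the handle.
- pocket1 (a point): centre of the floor of pocket 1, 4 mm above the carrier's underside and 22 mm below its top face; axes as the carrier's
- pocket2 (a point): centre of the floor of pocket 2, likewise
- pocket3 (a point): centre of the floor of pocket 3, likewise
- handle (a point): grip point of the carrier's handle, 158 mm from the carrier's origin along its -x: an upright black tab 12 mm thick (along the carrier's y), 30 mm long (along x), its top 61 mm above the bench and this point 45 mm above it
- tall_bottle: Tall white plastic bottle standing on the bench: square body 34 x 34 mm, 88 mm high, with a round grey cap 26 mm across and 20 mm high (108 mm in all), about 0.13 kg; origin at the centre of its foot, z up through the cap, x and y square to its sides
- short_bottle: Short white bottle lying on its side: square body 34 x 34 mm, 56 long, round grey cap 26 across, 16 high (72 in all), 0.09 kg. x runs from foot to cap. Origin on the side underneath at the start, 36 mm from the foot and 36 from the cap's end; z goes from that side through the bottle (its axis is at z = 17 mm). Upright: x points up.
- short_foot (a point): centre of the short bottle's foot (36 mm from its origin along -x, at z = 17 mm); axes as the bottle's
- reference: Reference bottle standing in pocket 1: square body 34 x 34 mm, 68 mm high, with a wide round cap 33 mm across and 14 mm high; origin at the centre of its foot, z up
- balance: Low bench balance, fixed: 120 mm (its x) by 150 mm (its y), 32 mm high, its round steel pan above; origin at the centre of its underside
- pan (a point): centre of the top face of the balance's fixed round pan, 104 mm across, 42 mm above the bench
- analyser: White and blue analyser, fixed: 270 mm wide (y), 300 deep (x), 220 high; origin at bench level in the front face, in the middle of the slot; x points straight into the slot. The slot is 72 mm wide, 135 high, the bench its floor; two low flared guides (30 mm high, reaching 30 mm out) flank its mouth.
- slot_mouth (a point): middle of the slot at the front face, at bench level; axes as the analyser's
- slot_stop (a point): fixed stop at the slot's inner end, 178 mm in from the front face. When the carrier is home its +x end touches it, the carrier's origin is 90 mm inside the face and the handle's grip point 68 mm outside the face
- jar: squat round screw jar, same white plastic, 48 mm across, 62 mm tall, standing on the bench; not part of the job
- tin: low round aluminium tin, 60 mm across, 45 mm tall, near the balance; not part of the job
Mind the look-alikes: they are no part of the job. Leave any green look-alike of the reference alone. What is shaped like the tall_bottle but purple is not meant.

How it is judged:
By the outcome, as a careful person would: the job done as asked, in the order asked, and still so for the second after the job is handed in, with the robot touching nothing.
It also fails if it takes over 72 s, if anything falls off the work surface, if the arm or the gripper's body presses on something with over 40 N, if the wrist force passes 120 N, or if a joint passes its speed limit or range.

## Working session

There is one attempt and no reset: what is moved stays moved. The work goes in short steps, each a Python script; the robot and the scene stay as the last script left them, time stands still between calls to the robot, and variables do not carry over. Pictures are saved under pics/ and viewed, about 8 in all and at most 12, crops included, and the job is handed in when it is done.

```bash
ls && mkdir -p pics
python3 - <<'E'
from bench import arm, readout, capture
import cv2, numpy as np, pickle
d={}
for n in ("top","side"):
    c=capture(n); d[n]=c
    cv2.imwrite(f"pics/{n}0.png",c["image"][:,:,::-1])
    print({k:(np.round(v,4).tolist() if not isinstance(v,str) else v) for k,v in c.items() if k!="image"})
pickle.dump(d,open("c0.pkl","wb"))
print(readout.get_state())
E
```

```text
pics
{'fx': 403.9602, 'fy': 403.9602, 'cx': 275.377, 'cy': 214.6076, 'xyz': [0.4253, 0.0536, 0.9916], 'attitude': [6.6993, -1.0681, -90.8247]}
{'fx': 511.4953, 'fy': 511.4953, 'cx': 279.0013, 'cy': 221.759, 'xyz': [1.1861, 0.8444, 0.9999], 'attitude': [48.3157, -0.7426, 141.0365]}
{'t': 0.1, 'joints': array([65.79942257, 24.93346841,  1.43308912, 90.18440566, -0.66551963,
       64.97427035, -4.29926874]), 'joint_velocities': array([ 0.05150712, -0.08225742,  0.03687648, -0.16249433,  0.05414984,
       -0.01971229, -0.14901278]), 'tau': array([ 3.25781155e-03, -6.69132042e+01,  9.88337584e-01, -3.15149045e+01,
       -6.04666932e-02,  3.73817061e-02,  5.02893522e-05]), 'position': array([ 0.19625775, -0.59289119,  0.22600947]), 'ee_rot': array([ 1.79992257e+02,  8.34550538e-02, -7.16806922e+01]), 'contact_force': array([-0.20173406, -0.61354658,  0.2826747 ]), 'ft_torque': array([ 0.04527832, -0.00452644, -0.02825799]), 'finger_gap': 0.9990270980425396}
```

View pics/top0.png

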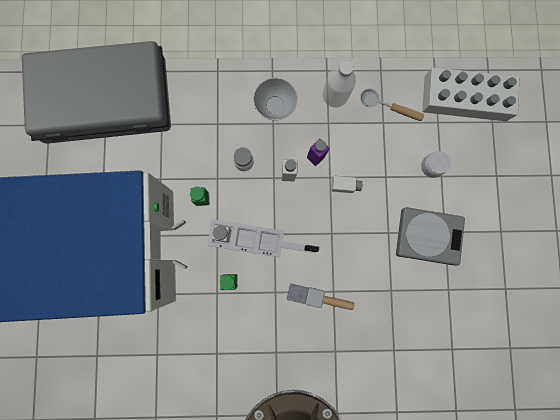

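View pics/side0.png

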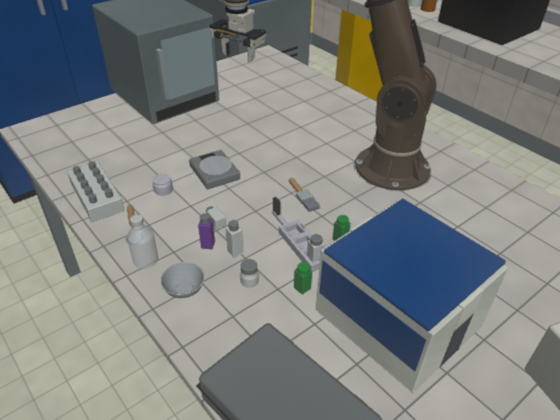

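```bash
cat > h.py <<'E'
from bench import arm, readout, capture, close_job
import cv2, numpy as np, pickle
from scipy.spatial.transform import Rotation as R
def rot(a): return R.from_euler("xyz",a,degrees=True)
def px2w(c,uv,z):
    uv=np.atleast_2d(np.asarray(uv,float))
    d=np.c_[(uv[:,0]-c["cx"])/c["fx"],-(uv[:,1]-c["cy"])/c["fy"],-np.ones(len(uv))]
    d=rot(c["attitude"]).apply(d); o=np.array(c["xyz"]); z=np.broadcast_to(z,len(uv))
    return o+d*((z-o[2])/d[:,2])[:,None]
def w2px(c,p):
    q=rot(c["attitude"]).inv().apply(np.atleast_2d(p)-np.array(c["xyz"]))
    return np.c_[c["cx"]+c["fx"]*q[:,0]/-q[:,2],c["cy"]-c["fy"]*q[:,1]/-q[:,2]]
def shot(n,name):
    c=capture(n); pickle.dump(c,open(name+".pkl","wb")); cv2.imwrite(f"pics/{name}.png",c["image"][:,:,::-1]); return c
def load(name): return pickle.load(open(name+".pkl","rb"))
def st():
    s=readout.get_state(); print("t",round(s["t"],2),"p",s["position"].round(4),"rpy",s["ee_rot"].round(2),"F",s["contact_force"].round(1),"gap",round(s["finger_gap"]*92,1),"j",s["joints"].round(0)); return s
E
python3 - <<'E'
from h import *
d=pickle.load(open("c0.pkl","rb")); pickle.dump(d["top"],open("top0.pkl","wb")); pickle.dump(d["side"],open("side0.pkl","wb"))
c=d["top"]
for n,uv,z in [("tall",(290,162),.108),("purple",(321,145),.108),("short",(346,184),.034),("handle",(312,248),.061),("ref",(222,233),.086),("pan",(429,235),.042),("mouthL",(151,222),0),("mouthR",(151,265),0)]:
    print(n,px2w(c,uv,z).round(3))
arm.move_ptp([.47,.0,.40],[180,0,0])
a=shot("wrist","w1"); print(a["xyz"],a["attitude"],a["fx"]); st()
arm.move_linear([.47,.17,.40],velocity=.3)
a=shot("wrist","w2"); print(a["xyz"],a["attitude"]); st()
a=load("w1")["image"];b=load("w2")["image"]
cv2.imwrite("pics/w12.png",np.hstack([a,b])[:,:,::-1][:, :, :].copy() if 0 else cv2.resize(np.vstack([a,b])[:,:,::-1],(0,0),fx=.71,fy=.71))
E
```

```text
tall [[0.647 0.001 0.108]]
purple [[ 0.686 -0.069  0.108]]
short [[ 0.61  -0.138  0.034]]
handle [[ 0.456 -0.048  0.061]]
ref [[0.491 0.155 0.086]]
pan [[ 0.484 -0.329  0.042]]
mouthL [[0.527 0.339 0.   ]]
mouthR [[0.422 0.337 0.   ]]
[0.46970258 0.07510768 0.55838422] [-16.61411531   0.05162653  -0.14047712] 371.7777181608556
t 2.55 p [ 0.4701 -0.0011  0.3996] rpy [-1.7999e+02  4.0000e-02 -1.2000e-01] F [-0.6 -0.4  0.3] gap 91.8 j [ 31.   9. -43.  91.   6.  83. -12.]
[0.46948118 0.24607553 0.55847796] [-1.66331537e+01  4.05289406e-02 -1.27595911e-03]
t 3.32 p [0.4703 0.1689 0.3998] rpy [ 1.7997e+02  2.0000e-02 -8.0000e-02] F [-0.1 -0.9 -0.3] gap 92.4 j [ 13.  13. -49.  87.  10.  84. -36.]
```

View pics/w12.png

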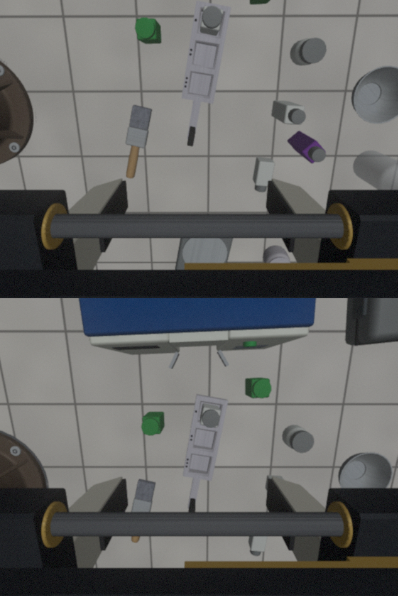

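Run:
```python
from h import *
def crop(n,x0,y0,w,h,s):
    im=load(n)["image"][y0:y0+h,x0:x0+w,::-1]
    im=cv2.resize(im,None,fx=s,fy=s,interpolation=cv2.INTER_CUBIC)
    for x in range((-x0)%20,w,20): cv2.line(im,(int(x*s),0),(int(x*s),6 if (x+x0)%100 else 14),(0,0,255),1)
    for y in range((-y0)%20,h,20): cv2.line(im,(0,int(y*s)),(6 if (y+y0)%100 else 14,int(y*s)),(0,0,255),1)
    return im
a=crop("w1",240,0,240,280,2); b=crop("w2",220,60,105,240,2.5)[:560]
a2=np.hstack([a,np.zeros((560,8,3),np.uint8),cv2.resize(b,(262,600))[:560]]); print(a2.shape)
cv2.imwrite("pics/crop1.png",a2)
```

```text
(560, 750, 3)
```

View pics/crop1.png

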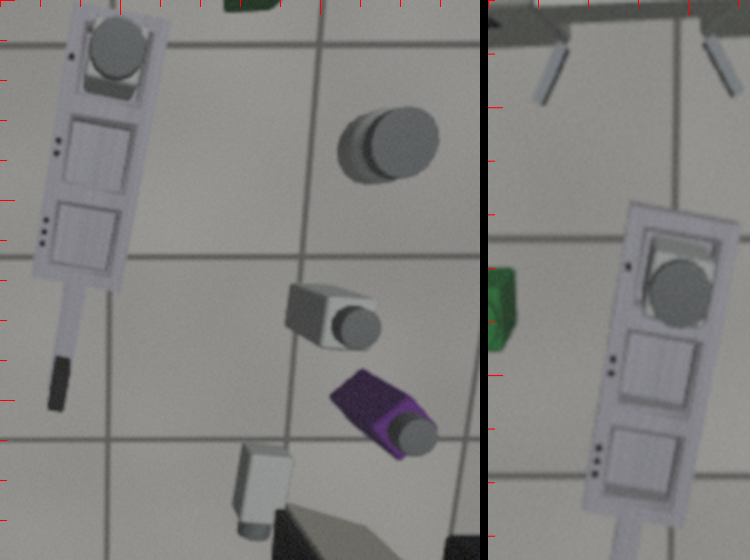

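Run:
```python
from h import *
w1,w2,top=load("w1"),load("w2"),load("top0")
def lavmask(c):
    im=c["image"].astype(int); m=((im[...,2]-im[...,1]>6)&(im[...,1]>90)&(im[...,2]-im[...,0]<40)).astype(np.uint8)
    m=cv2.morphologyEx(m,cv2.MORPH_OPEN,np.ones((5,5))); n,l,s,_=cv2.connectedComponentsWithStats(m)
    return m,l,s
for nm,c in (("w1",w1),("w2",w2)):
    m,l,s=lavmask(c)
    for i in range(1,len(s)):
        if s[i,4]>1500: print(nm,s[i])
    i=1+np.argmax(s[1:,4]); k,_=cv2.findContours((l==i).astype(np.uint8),cv2.RETR_EXTERNAL,cv2.CHAIN_APPROX_NONE)
    p=px2w(c,k[0][:,0]+0.0,.026)[:,:2]
    r=cv2.minAreaRect((p*1000).astype(np.float32)); print("rect",r)
P=lambda cr:np.c_[(np.array(cr)[:,0]-488)/2.5+220,np.array(cr)[:,1]/2.5+60]
Q=px2w(w2,P([(628,202),(737,223),(681,528),(583,510)]),.026)[:,:2]
print("corners\n",Q.round(4), "len",[np.linalg.norm(Q[i]-Q[i-1]).round(4) for i in range(4)],"c",Q.mean(0))
a=Q[0]+Q[1]-Q[2]-Q[3]; print("yaw",np.degrees(np.arctan2(a[1],a[0])))
g=px2w(w2,P([(565,45),(707,40),(540,103),(738,95)]),.03)[:,:2]; print("guides",g.round(4))
P1=lambda cr:np.array(cr)/2+[240,0]
t=px2w(w1,P1([(328,293),(321,346),(366,350),(376,298)]),.088)[:,:2]; print("tall top\n",t.round(4),t.mean(0), "cap",px2w(w1,P1([(357,328)]),.108), "foot",px2w(w1,P1([(292,285),(286,325)]),0).round(4))
print("handle",px2w(w1,P1([(62,357),(48,410),(56,357),(62,411)]),.061).round(4))
print("short",px2w(w1,P1([(248,446),(292,455),(284,512),(245,520),(256,530)]),.034).round(4), "ref cap",px2w(w2,P([(681,293)]),.086))
# analyser edges
for nm,c,cols,rows,hor in (("w2",w2,list(range(140,235,5))+list(range(330,425,5)),(30,110),1),):
    G=cv2.GaussianBlur(cv2.cvtColor(c["image"],cv2.COLOR_RGB2GRAY),(3,3),0).astype(float)
    for x in (150,200,220,350,400): print(x,G[rows[0]:rows[1]:2,x].astype(int).tolist())
G=cv2.cvtColor(top["image"],cv2.COLOR_RGB2GRAY)
for y in (190,205,290,300): print("top",y,G[y,136:190].tolist())
```

```text
Traceback (most recent call last):
ValueError: attempt to get argmax of an empty sequence
```

```bash
cat > m.py <<'E'
from h import *
w1,w2,top=load("w1"),load("w2"),load("top0")
print("carrier rgb",w2["image"][215,268],w2["image"][240,275],"bench",w2["image"][220,220])
def rect(c):
    im=cv2.GaussianBlur(c["image"],(5,5),0).astype(int)
    m=((2*im[...,2]-im[...,1]-im[...,0]>16)&(im[...,1]>80)).astype(np.uint8)
    m=cv2.morphologyEx(m,cv2.MORPH_OPEN,np.ones((13,13))); n,l,s,_=cv2.connectedComponentsWithStats(m)
    if n<2: return
    i=1+np.argmax(s[1:,4]); k,_=cv2.findContours((l==i).astype(np.uint8),cv2.RETR_EXTERNAL,cv2.CHAIN_APPROX_NONE)
    r=cv2.minAreaRect((px2w(c,k[0][:,0],.026)[:,:2]*1000).astype(np.float32)); print("rect",s[i],r)
rect(w1);rect(w2)
P=lambda cr:np.c_[(np.array(cr)[:,0]-488)/2.5+220,np.array(cr)[:,1]/2.5+60]
Q=px2w(w2,P([(628,202),(737,223),(681,528),(583,510)]),.026)[:,:2]
print("corners\n",Q.round(4), "len",[np.linalg.norm(Q[i]-Q[i-1]).round(4) for i in range(4)],"c",Q.mean(0))
a=Q[0]+Q[1]-Q[2]-Q[3]; print("yaw",np.degrees(np.arctan2(a[1],a[0])))
g=px2w(w2,P([(565,45),(707,40),(540,103),(738,95)]),.03)[:,:2]; print("guides",g.round(4))
P1=lambda cr:np.array(cr)/2+[240,0]
t=px2w(w1,P1([(328,293),(321,346),(366,350),(376,298)]),.088)[:,:2]; print("tall top\n",t.round(4),t.mean(0), "cap",px2w(w1,P1([(357,328)]),.108), "foot",px2w(w1,P1([(292,285),(286,325)]),0).round(4))
print("handle",px2w(w1,P1([(62,357),(48,410),(56,357),(62,411)]),.061).round(4))
print("short",px2w(w1,P1([(248,446),(292,455),(284,512),(245,520),(256,530)]),.034).round(4), "ref cap",px2w(w2,P([(681,293)]),.086))
G=cv2.GaussianBlur(cv2.cvtColor(w2["image"],cv2.COLOR_RGB2GRAY),(3,3),0).astype(int)
for x in (150,200,220,350,400): print(x,G[30:110:2,x].tolist())
G=cv2.cvtColor(top["image"],cv2.COLOR_RGB2GRAY)
for y in (190,205,290,300): print("top",y,G[y,136:190].tolist())
E
python3 m.py
```

```text
carrier rgb [132 132 139] [128 127 132] bench [143 142 139]
corners
 [[ 0.4676  0.1908]
 [ 0.5297  0.179 ]
 [ 0.5008 -0.0115]
 [ 0.4394  0.0008]] len [np.float64(0.1921), np.float64(0.0632), np.float64(0.1927), np.float64(0.0626)] c [0.48438473 0.08973688]
yaw 81.45198878411463
guides [[0.434  0.2743]
 [0.51   0.2769]
 [0.4197 0.2445]
 [0.5275 0.2487]]
tall top
 [[ 0.6285  0.019 ]
 [ 0.6272 -0.0147]
 [ 0.6563 -0.0174]
 [ 0.6589  0.0158]] [0.64272981 0.00067418] cap [[6.41393045e-01 1.70716798e-04 1.08000000e-01]] foot [[ 0.6309  0.0144  0.    ]
 [ 0.6288 -0.0154  0.    ]]
handle [[ 0.4608 -0.027   0.061 ]
 [ 0.4508 -0.0645  0.061 ]
 [ 0.4567 -0.027   0.061 ]
 [ 0.4605 -0.0652  0.061 ]]
short [[ 0.598  -0.1001  0.034 ]
 [ 0.6313 -0.1073  0.034 ]
 [ 0.6289 -0.1533  0.034 ]
 [ 0.5996 -0.1598  0.034 ]
 [ 0.6086 -0.1682  0.034 ]] ref cap [[0.49518951 0.15057928 0.086     ]]
150 [55, 56, 56, 56, 57, 57, 56, 58, 56, 53, 47, 69, 146, 158, 159, 157, 140, 111, 88, 81, 90, 130, 141, 142, 142, 142, 142, 142, 141, 142, 143, 142, 142, 143, 143, 144, 143, 143, 143, 142]
200 [54, 52, 54, 56, 54, 55,
[... 1020 characters left out ...]
05, 189, 188, 190, 149, 109, 91, 95, 95, 97, 110, 111, 111, 34, 49, 102, 96, 97, 90, 54, 65, 87, 55, 55, 55, 98, 90, 90, 89, 121, 180, 173, 170, 171, 171, 171, 170, 170, 170, 170, 170, 171, 168, 168, 170, 170]
top 290 [63, 64, 64, 64, 66, 68, 56, 30, 41, 134, 199, 191, 190, 170, 130, 93, 93, 96, 100, 61, 8, 6, 9, 22, 84, 97, 94, 94, 95, 92, 92, 92, 92, 92, 92, 91, 90, 89, 86, 100, 180, 170, 169, 169, 168, 169, 170, 170, 170, 169, 169, 169, 170, 169]
top 300 [62, 63, 63, 63, 65, 64, 58, 38, 42, 135, 199, 190, 190, 179, 136, 96, 92, 95, 95, 96, 74, 102, 97, 96, 96, 93, 94, 94, 93, 93, 94, 92, 93, 92, 90, 91, 89, 86, 82, 115, 172, 167, 164, 165, 166, 164, 166, 165, 166, 166, 165, 165, 165, 165]
```

Run:
```python
s=open("m.py").read().replace("np.array(cr)[:,1]/2.5+60","np.array(cr)[:,1]/2.5*560/600+60").split("G=cv2.Gauss")[0]
exec(s)
def cross(v,th):  # last crossing
    i=np.where((v[:-1]<th)&(v[1:]>=th))[0][-1]; return i+(th-v[i])/(v[i+1]-v[i])
G=cv2.cvtColor(w2["image"],cv2.COLOR_RGB2GRAY).astype(float); uv=[]
for x in list(range(200,240,4))+list(range(328,352,4)): uv.append((x,60+cross(G[60:90,x],112)))
p=px2w(w2,uv,0)[:,:2]; f=np.polyfit(p[:,0],p[:,1],1); print("w2 face y=%.4f*x+%.4f"%tuple(f),"slope deg",np.degrees(np.arctan(f[0])),"res",np.abs(p[:,1]-np.polyval(f,p[:,0])).max())
G=cv2.cvtColor(top["image"],cv2.COLOR_RGB2GRAY).astype(float); uv=[]
for y in list(range(184,212,3))+list(range(276,306,3)): uv.append((164+cross(G[y,164:184],130),y))
p=px2w(top,uv,0)[:,:2]; f=np.polyfit(p[:,0],p[:,1],1); r=p[:,1]-np.polyval(f,p[:,0]); print("top face",f,np.degrees(np.arctan(f[0])),"x range",p[:,0].min(),p[:,0].max(),"res",r.round(4))
ck=[(w2,.22)]
G=cv2.cvtColor(w2["image"],cv2.COLOR_RGB2GRAY).astype(float); uv=[]
for x in range(140,420,10): uv.append((x,40+cross(G[40:60,x],100)))
p=px2w(w2,uv,.22)[:,:2]; f=np.polyfit(p[:,0],p[:,1],1); print("w2 top blue edge",f,np.degrees(np.arctan(f[0])),np.abs(p[:,1]-np.polyval(f,p[:,0])).max())
```

```text
carrier rgb [132 132 139] [128 127 132] bench [143 142 139]
corners
 [[0.4677 0.1983]
 [0.5294 0.1873]
 [0.5004 0.0124]
 [0.4397 0.0236]] len [np.float64(0.1769), np.float64(0.0628), np.float64(0.1773), np.float64(0.0617)] c [0.48430866 0.10541912]
yaw 80.74443152810828
guides [[0.434  0.2759]
 [0.51   0.2782]
 [0.4198 0.2481]
 [0.5274 0.252 ]]
tall top
 [[ 0.6285  0.019 ]
 [ 0.6272 -0.0147]
 [ 0.6563 -0.0174]
 [ 0.6589  0.0158]] [0.64272981 0.00067418] cap [[6.41393045e-01 1.70716798e-04 1.08000000e-01]] foot [[ 0.6309  0.0144  0.    ]
 [ 0.6288 -0.0154  0.    ]]
handle [[ 0.4608 -0.027   0.061 ]
 [ 0.4508 -0.0645  0.061 ]
 [ 0.4567 -0.027   0.061 ]
 [ 0.4605 -0.0652  0.061 ]]
short [[ 0.598  -0.1001  0.034 ]
 [ 0.6313 -0.1073  0.034 ]
 [ 0.6289 -0.1533  0.034 ]
 [ 0.5996 -0.1598  0.034 ]
 [ 0.6086 -0.1682  0.034 ]] ref cap [[0.49503152 0.16076683 0.086     ]]
w2 face y=0.0410*x+0.2604 slope deg 2.3475613694448714 res 0.00018475598592437859Traceback (most recent call last):
  File "<stdin>", line 9, in <module>
  File "<stdin>", line 4, in cross
IndexError: index -1 is out of bounds for axis 0 with size 0
```

Run:
```python
from h import *
c=np.array([.4843,.1054]); yaw=80.74
tp=np.array([.6420,.0005])
arm.move_ptp([*tp,.17],[180,0,-3.5])
arm.move_linear([*tp,.051],velocity=.15,threshold=15)
arm.move_gripper(0.0,20); s=st()
arm.move_linear([*tp,.15],velocity=.25); st()
arm.move_linear([*c,.15],[180,0,yaw-90],velocity=.2); a=shot("wrist","w3"); shot("side","s3")
hit=arm.move_linear([*c,.057],velocity=.08,threshold=6); st(); print("hit",hit)
shot("side","s4"); shot("wrist","w4")
a,b=load("w4")["image"],load("s4")["image"][170:310,200:400]
b=cv2.resize(b,(600,420))[:, :]
cv2.imwrite("pics/v5.png",np.hstack([cv2.resize(a,(0,0),fx=.75,fy=.75),cv2.resize(b,(380,315))])[:,:,::-1])
```

```text
t 6.45 p [6.422e-01 5.000e-04 5.110e-02] rpy [-1.8e+02 -2.0e-02 -3.5e+00] F [0.8 0.4 1. ] gap 34.1 j [ 17.  41. -34.  95.  28.  52. -31.]
t 7.0 p [6.417e-01 3.000e-04 1.501e-01] rpy [179.98  -0.    -3.51] F [-1.1 -0.  -2.3] gap 33.6 j [ 19.  35. -37.  91.  23.  62. -28.]
t 9.52 p [0.4847 0.1056 0.0575] rpy [-1.7998e+02 -5.0000e-02 -9.2600e+00] F [ 0.3  0.  -1.7] gap 33.9 j [  8.  30. -35. 116.  26.  41. -53.]
hit False
```

View pics/v5.png

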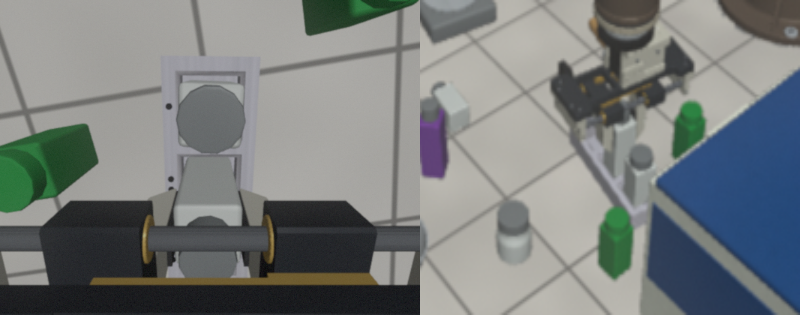

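Run:
```python
from h import *
c=[.4843,.1054]
arm.move_linear([*c,.0535],velocity=.03,threshold=5); st()
arm.move_gripper(.75); st()
arm.move_linear([*c,.16],velocity=.25)
arm.move_ptp([.614,-.20,.24],[180,0,0]); st()
a=shot("wrist","w6"); shot("top","t6")
b=load("t6")["image"][200:265,190:330]
im=np.hstack([a["image"][0:300,140:440],cv2.resize(b,(400,300))[:,:,:]])
cv2.imwrite("pics/v6.png",cv2.resize(im,(0,0),fx=1.14,fy=1.14)[:,:,::-1])
```

```text
t 9.82 p [0.4853 0.1057 0.0542] rpy [-1.7996e+02 -1.3000e-01 -9.2700e+00] F [-0.5 -0.6  5.9] gap 34.0 j [  8.  31. -35. 116.  27.  41. -53.]
t 10.58 p [0.4846 0.1054 0.0536] rpy [-1.7999e+02 -3.0000e-02 -9.2700e+00] F [ 0.6  0.1 -0.2] gap 68.9 j [  8.  31. -35. 116.  27.  41. -53.]
t 12.45 p [ 0.6139 -0.1978  0.2394] rpy [-1.7992e+02  5.0000e-02  1.4000e-01] F [ 0.1 -0.5 -0.7] gap 69.1 j [ 37.  31. -38.  84.  20.  72.  -3.]
```

View pics/v6.png

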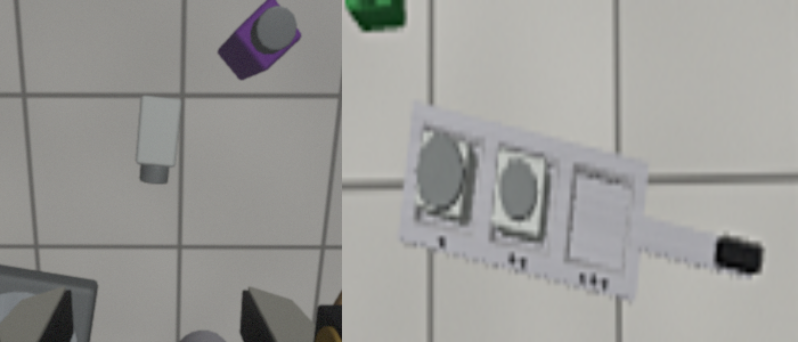

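Run:
```python
from h import *
w=load("w6"); im=cv2.GaussianBlur(w["image"],(3,3),0)
P=lambda a:np.array(a,float)/1.14+[140,0]
q=px2w(w,P([(143,96),(181,98),(173,165),(137,163)]),.034)[:,:2]; print(q.round(4),q.mean(0)); print("capend",px2w(w,P([(153,184)]),.017), w["xyz"])
a=(q[2]+q[3]-q[0]-q[1])/2; print(np.linalg.norm(a),np.degrees(np.arctan2(a[1],a[0])))
# mask: brighter than bench
g=cv2.cvtColor(im,cv2.COLOR_RGB2GRAY); print(g[110,255:305].tolist())
m=np.zeros_like(g); m[75:160,245:315]=(g[75:160,245:315]>165)
k,_=cv2.findContours(m,cv2.RETR_EXTERNAL,cv2.CHAIN_APPROX_NONE); k=max(k,key=cv2.contourArea)
print(cv2.boundingRect(k),cv2.minAreaRect((px2w(w,k[:,0],.034)[:,:2]*1000).astype(np.float32)))
# try ik for pick / place
J0=readout.get_state()["joints"]
ax=np.degrees(np.arctan2(a[1],a[0])); A=np.array([np.cos(np.radians(ax)),np.sin(np.radians(ax)),0])
Z=np.array([0,0,1.])
def eul(z,x): x=x/np.linalg.norm(x); return R.from_matrix(np.c_[x,np.cross(z,x),z]).as_euler("xyz",degrees=True)
jx=np.cross(A,Z)  # horizontal, perpendicular to axis
g0=np.r_[.614,-.135,.025]
for ph in (0,15,30,40,45):
    z=-np.cos(np.radians(ph))*Z-np.sin(np.radians(ph))*A
    for s in (1,-1):
        e=eul(z,s*jx); print("pick",ph,s,e.round(1),[None if v is None else np.round(v) for v in [arm.ik((g0+z*.019+[0,0,h]).tolist(),e.tolist()) for h in (0,.1)]])
for ph in (0,15,30,40,45):
  for az in (-90,-60,-34,0):
    r=np.array([np.cos(np.radians(az)),np.sin(np.radians(az)),0])
    z=np.cos(np.radians(ph))*r-np.sin(np.radians(ph))*Z
    o=[]
    for s in (1,-1):
        e=eul(z,s*np.cross(r,Z)); v=[arm.ik((np.r_[.484,-.329,.087+h]+z*.019).tolist(),e.tolist()) for h in (0,.08)]
        o.append(None if any(x is None for x in v) else np.round(v[0]))
    print("place",ph,az,o)
```

```text
[[ 0.6019 -0.107 ]
 [ 0.6329 -0.1085]
 [ 0.6271 -0.1626]
 [ 0.5964 -0.161 ]] [ 0.61457492 -0.13478831]
capend [[ 0.60990722 -0.18156459  0.017     ]] [ 0.61309023 -0.12166852  0.39831337]
0.05434374152801856 -95.94556972021739
[145, 144, 144, 145, 143, 137, 128, 127, 136, 146, 150, 151, 151, 151, 151, 151, 151, 151, 152, 152, 151, 151, 152, 152, 151, 151, 151, 152, 152, 152, 152, 152, 152, 152, 152, 152, 152, 152, 151, 148, 139, 126, 113, 104, 99, 105, 121, 139, 148, 150]Traceback (most recent call last):
  File "<stdin>", line 9, in <module>
ValueError: max() iterable argument is empty
```

```bash
cat >> h.py <<'E'
Z=np.array([0,0,1.])
def hd(az): return np.array([np.cos(np.radians(az)),np.sin(np.radians(az)),0])
def eul(z,x): x=x/np.linalg.norm(x); return R.from_matrix(np.c_[x,np.cross(z,x),z]).as_euler("xyz",degrees=True)
def pick(ph,s,ax):
    A=hd(ax); z=-np.cos(np.radians(ph))*Z-np.sin(np.radians(ph))*A
    return z,eul(z,s*np.cross(A,Z))
def place(ph,s,az):
    r=hd(az); z=np.cos(np.radians(ph))*r-np.sin(np.radians(ph))*Z
    return z,eul(z,s*np.cross(r,Z))
E
python3 - <<'E'
from h import *
f=lambda v:None if v is None else np.round(v).astype(int).tolist()
for ph in (0,15,30,45):
    for s in (1,-1):
        z,e=pick(ph,s,-95.5); print("pick",ph,s,e.round(1),[f(arm.ik((np.r_[.614,-.135,.025+h]+z*.019).tolist(),e.tolist())) for h in (0,.1)])
for ph in (0,15,30,45):
  for az in (-90,-60,-34,0):
    o=[]
    for s in (1,-1):
        z,e=place(ph,s,az); v=[arm.ik((np.r_[.484,-.329,.085+h]+z*.019).tolist(),e.tolist()) for h in (0,.08)]
        o.append(None if any(x is None for x in v) else f(v[0]))
    print("place",ph,az,o)
E
```

```text
pick 0 1 [-180.     0.   174.5] [[46, 59, -67, 97, 59, 67, 136], [48, 53, -73, 94, 53, 74, 140]]
pick 0 -1 [180.    0.   -5.5] [[28, 43, -31, 99, 29, 46, -22], [30, 36, -35, 95, 24, 56, -18]]
pick 15 1 [165.    0.  174.5] [[55, 65, -72, 95, 52, 63, 148], [-21, 50, 66, 98, -59, 78, -123]]
pick 15 -1 [-165.     0.    -5.5] [[40, 47, -38, 96, 17, 46, -6], [41, 40, -41, 93, 12, 56, -5]]
pick 30 1 [150.    0.  174.5] [[-8, 59, 55, 98, -71, 83, -111], [-12, 56, 66, 96, -68, 94, -115]]
pick 30 -1 [-150.     0.    -5.5] [[49, 54, -44, 92, 6, 50, 8], [50, 47, -45, 90, 2, 58, 7]]
pick 45 1 [135.    0.  174.5] [[4, 61, 44, 93, -71, 91, -109], [-1, 57, 55, 92, -71, 101, -113]]
pick 45 -1 [-135.     0.    -5.5] [[55, 62, -47, 87, -3, 56, 19], [55, 54, -48, 86, -8, 63, 17]]
place 0 -90 [[-2, 65, -9, 118, 84, 98, 87], [-4, 65, -6, 118, 83, 95, -93]]
place 0 -60 [[-16, 74, 12, 141, 111, 91, 54], [3, 71, -9, 140, 113, 111, -114]]
place 0 -34 [None, None]
place 0 0 [[112, 97, -64, 131, 232, 27, 148], [112, 97, -64, 131, 232, 27, -32]]
place 15 -90 [[-1, 54, -9, 121, 83, 83, 94], [-2, 54, -7, 122, 83, 81, -86]]
place 15 -60 [[4, 57, -9, 144, 119, 92, 76], [13, 58, -20, 143, 120, 99, -98]]
place 15 -34 [None, None]
place 15 0 [[105, 78, -63, 135, 208, 30, 152], [105, 78, -63, 135, 208, 30, -28]]
place 30 -90 [[11, 45, -20, 122, 83, 75, 104], [3, 44, -8, 123, 81, 67, -75]]
place 30 -60 [[17, 43, -20, 142, 121, 73, 95], [12, 42, -13, 142, 122, 69, -89]]
place 30 -34 [None, None]
place 30 0 [[98, 61, -62, 135, 189, 24, 151], [98, 61, -62, 135, 189, 24, -29]]
place 45 -90 [[39, 46, -51, 119, 84, 81, 117], [11, 36, -10, 121, 74, 54, -60]]
place 45 -60 [[1, 31, 11, 138, 123, 34, 99], [20, 31, -13, 136, 114, 44, -69]]
place 45 -34 [[57, 35, -40, 140, 144, 43, 125], [59, 36, -43, 140, 143, 44, -52]]
place 45 0 [None, None]
```

Run:
```python
from h import *
t=load("top0"); g=cv2.cvtColor(t["image"],cv2.COLOR_RGB2GRAY)
h=cv2.HoughCircles(g[205:268,395:470],cv2.HOUGH_GRADIENT,1,20,param1=80,param2=12,minRadius=19,maxRadius=26)
for q in h[0][:3]: print("pan circle",q,px2w(t,q[:2]+[395,205],.042).round(4))
pan=px2w(t,h[0][0][:2]+[395,205],.042)[0,:2]
if np.hypot(*(pan-[.484,-.329]))>.008: pan=np.array([.484,-.329])
ax=-95.5; A=hd(ax); G=np.r_[.6173,-.1069,.027]+.032*A
z,e=pick(45,-1,ax); T=lambda h:(G+z*.019+[0,0,h]).tolist()
arm.move_gripper(.6)
arm.move_ptp(T(.09),e.tolist())
print(arm.move_linear(T(0),velocity=.12,threshold=8)); st()
arm.move_gripper(0,25); st()
arm.move_linear(T(.13),velocity=.25)
z2,e2=place(45,-1,-90); Gp=np.r_[pan-.010*hd(-90)[:2],.076+.0]
T2=lambda h:(Gp+z2*.019+[0,0,h]).tolist()
arm.move_ptp(T2(.07),e2.tolist()); st()
arm.move_linear(T2(.008),velocity=.15); st(); print("pan",pan)
a,b=shot("side","s7")["image"],shot("top","t7")["image"]
cv2.imwrite("pics/v7.png",np.hstack([cv2.resize(a[110:230,150:310],(480,360)),cv2.resize(b[185:285,390:490],(300,300),interpolation=2)] if 0 else [cv2.resize(a[110:230,150:310],(480,360)),cv2.resize(b[180:284,390:480],(312,360))])[:,:,::-1])
```

```text
pan circle [31.5 28.5 20.8] [[ 0.4872 -0.3234  0.042 ]]
False
t 14.6 p [ 0.616  -0.1253  0.0142] rpy [-1.3497e+02 -5.0000e-02 -5.5100e+00] F [-0.2  0.9  0.4] gap 55.3 j [ 54.  61. -45.  87.  -5.  57.  20.]
t 15.07 p [ 0.6157 -0.1256  0.014 ] rpy [-1.3501e+02 -3.0000e-02 -5.5100e+00] F [-0.6 -1.7  3.2] gap 34.1 j [ 54.  61. -45.  87.  -5.  57.  20.]
t 16.98 p [ 0.4866 -0.3268  0.1314] rpy [ 1.3509e+02  1.3000e-01 -6.0000e-02] F [ 0.4 -0.7 -0.3] gap 34.2 j [ 20.  31. -24. 119.  70.  64. -53.]
t 17.55 p [ 0.4868 -0.3271  0.0697] rpy [ 1.3505e+02  8.0000e-02 -7.0000e-02] F [-1.1 -0.4 -1.4] gap 34.4 j [ 18.  38. -23. 120.  76.  62. -62.]
pan [ 0.48716008 -0.32338804]
```

View pics/v7.png

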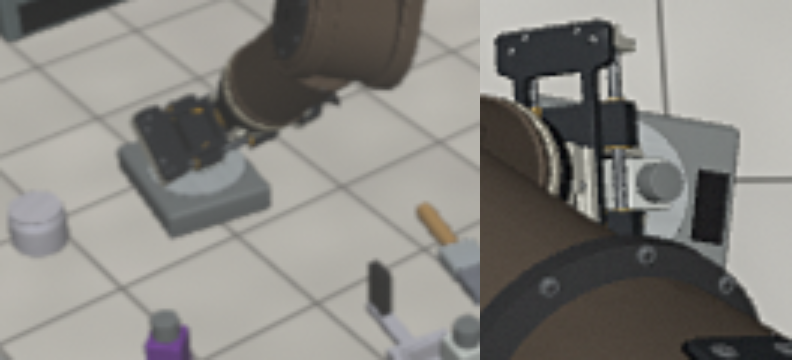

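Run:
```python
from h import *
print("cap",px2w(load("t7"),(441.9,232.6),.042+.009+.072).round(4))
g=load("top0"); print("pan L/R edges",px2w(g,[(406.5,234),(450.6,236),(428,213),(428,257)],.042).round(4))
p=readout.get_state()["position"]; e=readout.get_state()["ee_rot"].tolist()
p=p+[-.001,-.002,0]
hit=arm.move_linear((p+[0,0,-.014]).tolist(),velocity=.04,threshold=3); s=st(); print(hit)
arm.sleep(.1); st()
arm.move_gripper(.6); s=st()
z,_=place(45,-1,-90)
arm.move_linear((s["position"]-z*.10).tolist(),velocity=.2); st()
a,b=shot("side","s8")["image"],shot("top","t8")["image"]
cv2.imwrite("pics/v8.png",np.hstack([cv2.resize(a[110:230,150:310],(480,360)),cv2.resize(b[180:284,390:480],(312,360))])[:,:,::-1])
```

```text
cap [[ 0.4834 -0.325   0.123 ]]
pan L/R edges [[ 0.4866 -0.2756  0.042 ]
 [ 0.4805 -0.3806  0.042 ]
 [ 0.536  -0.3298  0.042 ]
 [ 0.4317 -0.3237  0.042 ]]
t 17.88 p [ 0.4876 -0.3279  0.0679] rpy [ 1.349e+02 -9.000e-02 -0.000e+00] F [ 0.7 -1.5  2.9] gap 34.2 j [ 18.  38. -23. 120.  76.  62. -63.]
True
t 17.98 p [ 0.4876 -0.3279  0.0679] rpy [ 1.3493e+02 -8.0000e-02 -1.0000e-02] F [1.6 0.1 3.7] gap 33.9 j [ 18.  38. -23. 120.  76.  62. -63.]
t 18.57 p [ 0.4869 -0.3273  0.067 ] rpy [ 1.3501e+02  1.0000e-02 -0.0000e+00] F [ 0.8 -0.2 -0.8] gap 55.4 j [ 18.  38. -23. 120.  76.  62. -63.]
t 19.22 p [ 0.4865 -0.2574  0.1374] rpy [ 1.3497e+02  2.0000e-02 -4.0000e-02] F [0.2 0.6 0. ] gap 55.3 j [ 14.  31. -27. 119.  65.  68. -57.]
```

View pics/v8.png

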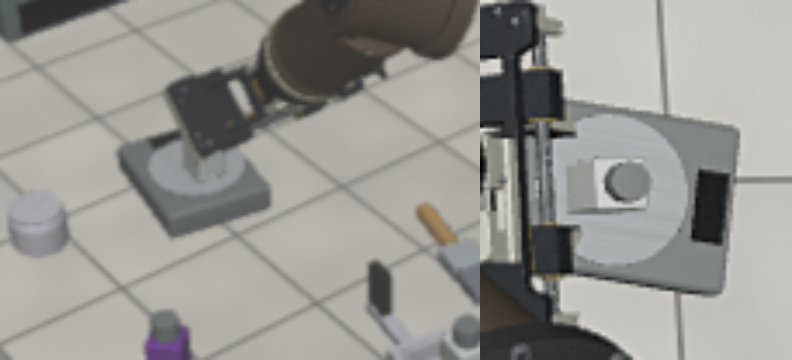

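Run:
```python
from h import *
c=px2w(load("t8"),(432.7,232.3),.114)[0]; print("cap",c.round(4))
t,s=load("t8"),load("s8")
arm.move_linear([.4865,-.24,.25],velocity=.25)
arm.move_ptp([.4865,c[1],.20],[180,0,0]); st()
w=shot("wrist","w9"); arm.sleep(.3)
cv2.imwrite("pics/v9.png",cv2.resize(w["image"][100:420,100:460],(0,0),fx=1.5,fy=1.5)[:,:,::-1])
b=shot("top","t9")
```

```text
cap [ 0.4849 -0.3086  0.114 ]
t 20.87 p [ 0.4858 -0.3072  0.1987] rpy [-1.7994e+02  1.6000e-01  6.0000e-02] F [ 0.3  0.9 -0.7] gap 55.2 j [ 49.  25. -31.  97.  14.  62.  14.]
```

View pics/v9.png

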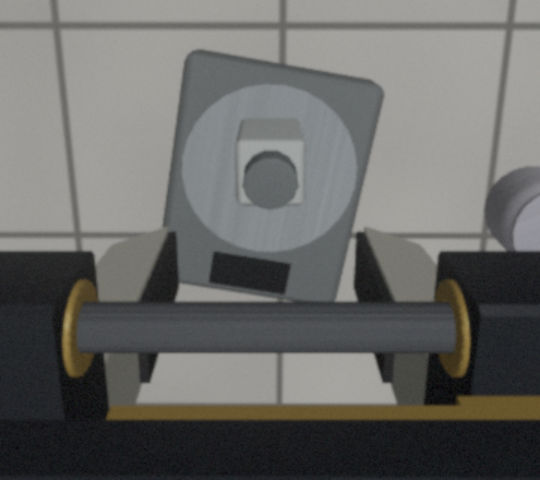

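Run:
```python
from h import *
w=load("w9"); V=lambda a:np.array(a,float)/1.5+100
cap=px2w(w,V([(271,180)]),.114)[0]; foot=px2w(w,V([(242,120),(301,118)]),.042); pan=px2w(w,V([(270,167)]),.042)
body=px2w(w,V([(236,142),(303,138),(303,206),(238,206)]),.098)
print("cap",cap.round(4),"foot+y edge",foot.round(4),"pan",pan.round(4),"body",body.round(4),body.mean(0).round(4))
```

```text
cap [ 0.4873 -0.3099  0.114 ] foot+y edge [[ 0.471  -0.2969  0.042 ]
 [ 0.505  -0.2956  0.042 ]] pan [[ 0.4873 -0.3251  0.042 ]] body [[ 0.4706 -0.2959  0.098 ]
 [ 0.5027 -0.2939  0.098 ]
 [ 0.5034 -0.3286  0.098 ]
 [ 0.4711 -0.3286  0.098 ]] [ 0.487  -0.3118  0.098 ]
```

Run:
```python
from h import *
def blk(n):
    g=cv2.cvtColor(load(n)["image"],cv2.COLOR_RGB2GRAY)[235:262,295:335].astype(float); w=np.clip(110-g,0,None); y,x=np.mgrid[235:262,295:335]; return (w*x).sum()/w.sum(),(w*y).sum()/w.sum()
for n in ("top0","t6","t8","t9"): b=blk(n); print(n,np.round(b,2),px2w(load(n),b,.055).round(4))
x,y=.487,-.3115
arm.move_gripper(.75)
arm.move_linear([x,y,.069],velocity=.15,threshold=10); st()
arm.move_gripper(0,15); st()
arm.move_linear([x,y,.085],velocity=.1)
arm.move_linear([x,-.326,.085],velocity=.1)
print(arm.move_linear([x,-.326,.0655],velocity=.03,threshold=4)); st()
arm.move_gripper(.75); st()
arm.move_linear([x,-.326,.18],velocity=.25); w=shot("wrist","w10"); arm.sleep(1.0); st()
cv2.imwrite("pics/v10.png",cv2.resize(w["image"][100:420,100:460],(0,0),fx=1.5,fy=1.5)[:,:,::-1])
```

```text
top0 [311.74 248.26] [[ 0.4556 -0.0485  0.055 ]]
t6 [311.27 248.25] [[ 0.4556 -0.0474  0.055 ]]
t8 [313.93 248.23] [[ 0.4556 -0.0536  0.055 ]]
t9 [311.66 248.26] [[ 0.4556 -0.0483  0.055 ]]
t 22.77 p [ 0.4877 -0.3117  0.0698] rpy [ 1.7997e+02 -7.0000e-02  1.0000e-02] F [ 0.5  1.  -0.1] gap 69.0 j [ 47.  34. -28. 105.  20.  47.   9.]
t 23.43 p [ 0.4871 -0.3116  0.0691] rpy [ 1.7999e+02 -1.0000e-02  0.0000e+00] F [-0.2 -0.5  2.4] gap 34.0 j [ 47.  34. -27. 105.  21.  47.   9.]
True
t 24.56 p [ 0.4869 -0.3257  0.0686] rpy [-1.7998e+02  2.0000e-02  2.0000e-02] F [ 1.1 -1.4  1.3] gap 33.5 j [ 48.  34. -27. 104.  21.  47.  10.]
t 25.32 p [ 0.4864 -0.3257  0.0686] rpy [-1.7995e+02  7.0000e-02  0.0000e+00] F [-0.2 -0.3  0.3] gap 68.8 j [ 48.  34. -27. 104.  21.  47.  10.]
t 26.96 p [ 0.487 -0.326  0.18 ] rpy [-1.7996e+02  7.0000e-02 -0.0000e+00] F [ 0.5  0.2 -0.2] gap 69.1 j [ 50.  27. -30.  97.  15.  60.  15.]
```

View pics/v10.png

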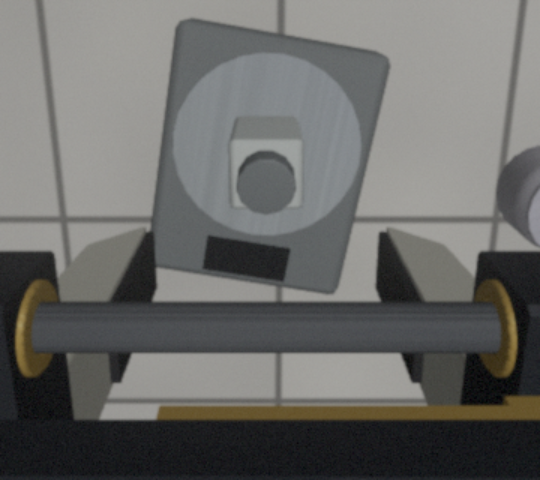

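Run:
```python
from h import *
yaw=80.74; p3=np.array([.4843,.1054])-.056*hd(yaw)[:2]
x,y=.487,-.326
arm.move_linear([x,y,.069],velocity=.2,threshold=10)
arm.move_gripper(0,15); st()
arm.move_linear([x,y,.15],velocity=.25)
arm.move_ptp([*p3,.15],[180,0,yaw-90]); st()
arm.move_linear([*p3,.06],velocity=.15)
w=shot("wrist","w11"); 
hit=arm.move_linear([*p3,.0295],velocity=.04,threshold=5); st(); print(hit)
shot("top","t11"); shot("side","s11"); shot("wrist","w11b")
if not hit:
    print(arm.move_linear([*p3,.0265],velocity=.03,threshold=6)); st()
b=load("t11")["image"][195:270,190:340]; s=load("s11")["image"][180:280,240:360]; w=load("w11b")["image"]
cv2.imwrite("pics/v11.png",np.vstack([cv2.resize(w[60:360,60:480],(560,300))if 0 else np.hstack([cv2.resize(w[80:320],(560,240)),cv2.resize(s[:, :100],(240,240))]),cv2.resize(b,(800,350),interpolation=2)[:, :]])[:,:,::-1])
```

```text
t 28.32 p [ 0.4871 -0.3261  0.0693] rpy [-1.7997e+02  6.0000e-02  0.0000e+00] F [-1.1  0.5  3.8] gap 33.8 j [ 48.  34. -27. 103.  21.  47.  10.]
t 30.2 p [0.4755 0.0489 0.1496] rpy [ 1.7997e+02  3.0000e-02 -9.3400e+00] F [-0.5  0.5 -2. ] gap 34.1 j [ 16.  21. -36. 113.  16.  51. -37.]
t 31.68 p [0.4748 0.05   0.0307] rpy [ 1.7998e+02  7.0000e-02 -9.2600e+00] F [ 0.1 -0.4 -0.6] gap 34.3 j [ 10.  31. -30. 120.  26.  36. -47.]
True
```

View pics/v11.png

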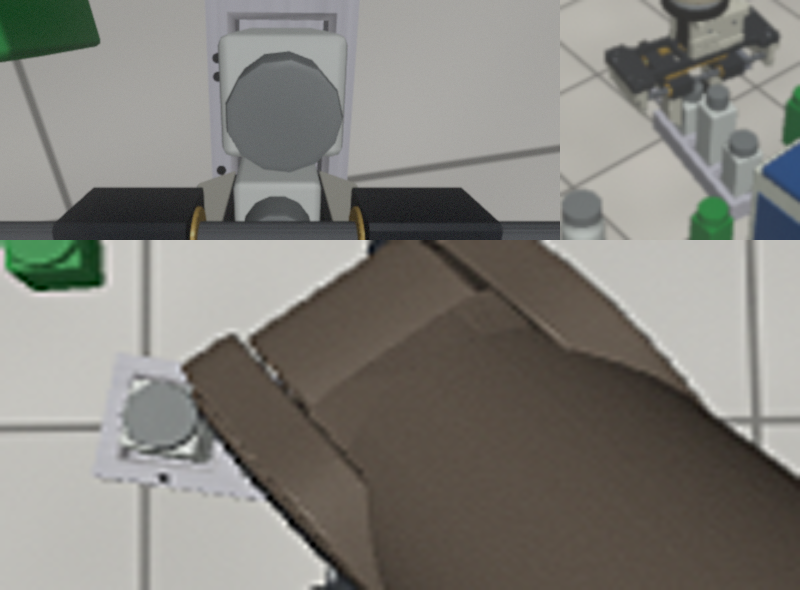

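Run:
```python
from h import *
yaw=80.74; c=np.array([.4843,.1054]); p3=c-.056*hd(yaw)[:2]; h0=c-.158*hd(yaw)[:2]
arm.move_gripper(.6); st()
arm.move_linear([*p3,.13],velocity=.2)
arm.move_linear([*h0,.13],velocity=.25); 
print(arm.move_linear([*h0,.030],velocity=.12,threshold=10)); st()
t=shot("top","t12"); 
arm.move_gripper(0,30); st()
m=np.array([.4720,.2798]); ya=92.35; D=hd(ya)[:2]
for d in (.288,.18,.068): print(d,arm.ik([*(m-d*D),.03],[180,0,ya-90]))
q=m-.288*D
print(arm.move_linear([*q,.030],[180,0,ya-90],velocity=.05)); st()
shot("top","t13"); shot("wrist","w13"); shot("side","s13")
w=load("w13")["image"]; b=load("t13")["image"][195:285,140:320]; s=load("s13")["image"][170:310,220:380]
cv2.imwrite("pics/v12.png",np.vstack([np.hstack([cv2.resize(w[0:210],(560,210)),cv2.resize(s,(240,210))]),cv2.resize(b,(760,380),interpolation=2)[:,:] if 0 else cv2.resize(b,(800,390),interpolation=2)])[:,:,::-1])
```

```text
t 32.42 p [0.4744 0.0497 0.0309] rpy [ 1.7996e+02  1.1000e-01 -9.2700e+00] F [-0.1 -0.9 -0.6] gap 55.2 j [ 10.  30. -30. 120.  26.  36. -47.]
False
t 34.6 p [ 0.4593 -0.0503  0.0305] rpy [ 1.7997e+02  6.0000e-02 -9.2500e+00] F [0.9 0.  0.1] gap 55.5 j [ 22.  29. -29. 122.  25.  34. -34.]
t 35.4 p [ 0.4589 -0.0506  0.03  ] rpy [ 1.7996e+02  1.1000e-01 -9.2900e+00] F [-0.2 -0.4  1.2] gap 11.8 j [ 22.  29. -29. 122.  25.  34. -34.]
0.288 [ 18.57529457  31.43933403 -31.85353563 119.05905535  27.41991587
  36.70938457 -29.58566646]
0.18 [  5.6267454   31.76373472 -31.58141582 118.28485535  27.20980335
  37.08006997 -41.9211322 ]
0.068 [ -7.14621384  33.696613   -31.17048116 114.15299658  26.94482909
  39.32435799 -52.97713057]
False
t 36.53 p [ 0.4841 -0.0081  0.03  ] rpy [-1.80e+02 -3.00e-02  2.32e+00] F [ 2.1 -3.8 -0.6] gap 12.0 j [ 19.  31. -32. 119.  27.  37. -30.]
```

Run:
```python
from h import *
m=np.array([.4720,.2798]); D=hd(92.35)[:2]; N=np.array([D[1],-D[0]])  # N ~ +x
# check: carrier side edges near its front, and guide inner edges, lateral coordinate about slot axis (mm)
for n in ("w13",):
    c=load(n); im=cv2.GaussianBlur(c["image"],(3,3),0).astype(float)
    for s,z in ((-.065,.026),(-.08,.026),(-.185,.026)):
        lat=np.arange(-.06,.0601,.001); P=np.array([[*(m+s*D+l*N),z] for l in lat]); uv=w2px(c,P)
        if (uv<0).any() or (uv[:,0]>559).any() or (uv[:,1]>419).any(): print(s,"out",uv[0],uv[-1]); continue
        v=np.array([cv2.getRectSubPix(c["image"].astype(np.uint8),(1,1),(float(u),float(w)))[0,0] for u,w in uv]).astype(int)
        br=cv2.GaussianBlur((v[:,2]-v[:,0]).astype(float)[None],(5,1),0)[0]; on=np.where(br>2)[0]
        print(s,"B-R on",lat[on].min()*1e3 if len(on) else None,lat[on].max()*1e3 if len(on) else None, br[::4].round().astype(int).tolist())
    for s in (-.01,-.02,-.027):
        lat=np.arange(-.07,.0701,.002); uv=w2px(c,np.array([[*(m+s*D+l*N),.03] for l in lat]))
        print(s,uv[0].round(),[int(cv2.getRectSubPix(c["image"],(1,1),(float(u),float(w)))[0,0].mean()) for u,w in uv])
```

```text
-0.065 out [  83.06025074 -398.93210418] [ 474.2016797  -399.16787369]
-0.08 out [  90.11435764 -331.67663776] [ 467.08467805 -331.90321885]
-0.185 B-R on -30.99999999999997 31.00000000000008 [-4, -5, -5, -5, -5, -4, -4, 2, 2, 5, 1, 3, 5, 5, 5, 5, 5, 4, 4, 2, 3, 7, 6, 2, -5, -4, -5, -5, -4, -5, -4]
-0.01 [   3. -728.] [108, 158, 157, 158, 158, 159, 159, 158, 158, 159, 160, 160, 161, 160, 161, 161, 161, 161, 159, 161, 160, 161, 159, 161, 159, 149, 152, 154, 138, 103, 106, 109, 109, 108, 109, 112, 111, 111, 113, 113, 108, 149, 110, 150, 153, 150, 161, 162, 162, 162, 163, 163, 161, 162, 163, 162, 163, 163, 163, 163, 163, 163, 163, 162, 164, 164, 163, 164, 162, 163, 162]
-0.02 [  12. -664.] [158, 157, 158, 159, 158, 159, 158, 159, 159, 158, 159, 160, 159, 159, 160, 157, 160, 160, 160, 160, 161, 161, 161, 161, 160, 150, 151, 151, 147, 106, 107, 107, 108, 109, 109, 112, 111, 110, 113, 111, 113, 153, 111, 150, 151, 151, 162, 161, 162, 161, 163, 162, 163, 162, 163, 161, 163, 163, 163, 163, 164, 162, 162, 163, 163, 163, 163, 163, 164, 162, 163]
-0.027 [  17. -621.] [157, 157, 157, 156, 159, 158, 160, 159, 159, 160, 160, 159, 162, 161, 160, 161, 161, 161, 162, 161, 161, 161, 161, 160, 152, 153, 149, 145, 152, 106, 108, 107, 108, 110, 109, 112, 111, 110, 112, 111, 111, 157, 112, 145, 149, 152, 158, 161, 162, 161, 161, 162, 161, 161, 163, 163, 162, 163, 163, 163, 165, 164, 162, 163, 164, 164, 163, 164, 162, 164, 163]
```

Run:
```python
from h import *
m=np.array([.4720,.2798]); ya=92.35; D=hd(ya)[:2]
for d,v in ((.235,.08),(.19,.08),(.13,.1),(.09,.1)):
    h=arm.move_linear([*(m-d*D),.030],velocity=v,threshold=12); s=st(); print(d,h,"lat",round(np.dot(s["position"][:2]-m,[D[1],-D[0]])*1e3,2),"s",round(np.dot(s["position"][:2]-m,D)*1e3,2))
    if h: break
shot("top","t14"); shot("side","s14"); shot("wrist","w14")
```

```text
t 37.5 p [0.4812 0.0458 0.03  ] rpy [-1.7994e+02  2.0000e-02  2.4100e+00] F [-1.8  1.7  2.3] gap 11.5 j [ 12.  31. -32. 119.  27.  37. -36.]
0.235 False lat -0.44 s -234.2
t 37.71 p [0.4811 0.046  0.03  ] rpy [1.7991e+02 6.0000e-02 2.3400e+00] F [-0.3 -0.7  6.1] gap 11.9 j [ 12.  31. -32. 119.  27.  37. -36.]
0.19 True lat -0.45 s -234.01
```

Run:
```python
from h import *
m=np.array([.4720,.2798]); ya=92.35; D=hd(ya)[:2]
st()
for d,v in ((.228,.03),(.20,.04),):
    h=arm.move_linear([*(m-d*D),.030],velocity=v,threshold=14); s=st(); print(d,h,"lat",round(np.dot(s["position"][:2]-m,[D[1],-D[0]])*1e3,2),"s",round(np.dot(s["position"][:2]-m,D)*1e3,2))
    print(s["ft_torque"].round(2))
    if h: break
w=shot("wrist","w15")["image"]; b=shot("top","t15")["image"][195:285,140:320]; s=shot("side","s15")["image"][170:310,220:380]
cv2.imwrite("pics/v12.png",np.vstack([np.hstack([cv2.resize(w[0:210],(560,210)),cv2.resize(s,(240,210))]),cv2.resize(b,(780,390),interpolation=2) if 0 else cv2.resize(b,(800,390),interpolation=2)])[:,:,::-1])
```

```text
t 37.86 p [0.4811 0.046  0.03  ] rpy [1.7992e+02 6.0000e-02 2.3400e+00] F [-1.4  0.5  5.1] gap 12.4 j [ 12.  31. -32. 119.  27.  37. -36.]
t 38.23 p [0.4813 0.0507 0.03  ] rpy [1.7981e+02 1.4000e-01 2.2600e+00] F [-0.8 -4.4  4.7] gap 12.2 j [ 11.  31. -32. 119.  27.  37. -37.]
0.228 False lat -0.07 s -229.3
[-0.7  -0.01  0.01]
t 39.08 p [0.4805 0.0786 0.03  ] rpy [1.7982e+02 1.2000e-01 2.2400e+00] F [ 0.1 -5.5  4.1] gap 11.9 j [  8.  32. -32. 119.  27.  37. -40.]
0.2 False lat 0.24 s -201.36
[-0.92 -0.26 -0.13]
```

Run:
```python
from h import *
m=np.array([.4720,.2798]); ya=92.35; D=hd(ya)[:2]
def go(d,v,th):
    h=arm.move_linear([*(m-d*D),.030],velocity=v,threshold=th); s=st(); print(d,h,"lat",round(np.dot(s["position"][:2]-m,[D[1],-D[0]])*1e3,2),"s",round(np.dot(s["position"][:2]-m,D)*1e3,2)); return h
if not go(.085,.06,16): go(.058,.03,12)
```

```text
t 41.29 p [0.476 0.192 0.03 ] rpy [1.7969e+02 1.3000e-01 2.1800e+00] F [  0.5 -10.    8.1] gap 11.6 j [ -5.  33. -31. 115.  27.  39. -51.]
0.085 False lat 0.43 s -87.94
t 41.98 p [0.4754 0.2112 0.03  ] rpy [1.7949e+02 1.6000e-01 2.1300e+00] F [ 0.2 -1.5  6.8] gap 12.1 j [ -8.  34. -31. 114.  27.  40. -53.]
0.058 True lat 0.62 s -68.67
```

Run:
```python
from h import *
m=np.array([.4720,.2798]); ya=92.35; D=hd(ya)[:2]
h=arm.move_linear([*(m-.052*D),.030],velocity=.03,threshold=28); s=st(); print(h,"s",round(np.dot(s["position"][:2]-m,D)*1e3,2))
w=shot("wrist","w16")["image"]; b=shot("top","t16")["image"][205:275,130:270]; s=shot("side","s16")["image"][170:310,220:380]
cv2.imwrite("pics/v12.png",np.vstack([np.hstack([cv2.resize(w[0:240],(560,240)),cv2.resize(s,(240,240))]),cv2.resize(b,(700,350))if 0 else cv2.resize(b,(800,350))])[:,:,::-1])
```

```text
t 42.34 p [0.4755 0.2114 0.0298] rpy [178.91   0.26   1.91] F [-0.1 -0.6  6.7] gap 12.0 j [ -8.  34. -30. 114.  27.  40. -54.]
True s -68.44
```

Run:
```python
from h import *
arm.move_gripper(.5); s=st()
p=s["position"]; arm.move_linear([p[0],p[1],.13],velocity=.15)
arm.move_linear([.47,.10,.20],velocity=.25); st()
w=shot("wrist","w17")["image"]
arm.move_ptp([.45,-.20,.30],[180,0,0]); st()
b=shot("top","t17")["image"]; s=shot("side","s17")["image"]
cv2.imwrite("pics/v12.png",np.vstack([np.hstack([cv2.resize(w[0:290],(500,260)),cv2.resize(s[170:310,220:380],(300,260))]),cv2.resize(b[140:300,130:470],(800,340) if 0 else (720,340))[:, :720] if 0 else cv2.resize(b[140:284,130:470],(800,339))])[:,:,::-1])
c=load("w17"); m=np.array([.4720,.2798]); D=hd(92.35)[:2]
g=cv2.cvtColor(c["image"],cv2.COLOR_RGB2GRAY)
sv=np.arange(-.11,-.03,.002); uv=w2px(c,[[*(m+q*D),.061] for q in sv]); print("handle top profile s(mm)/gray",[(int(q*1e3),int(g[int(round(y)),int(round(x))])) for q,(x,y) in zip(sv,uv) if 0<=y<420])
g=cv2.cvtColor(b,cv2.COLOR_RGB2GRAY); uv=w2px(load("t17"),[[*(m+q*D),.061] for q in sv]); print([(int(round(q*1e3)),int(g[int(round(y)),int(round(x))])) for q,(x,y) in zip(sv,uv)])
```

```text
t 43.23 p [0.475  0.2111 0.0295] rpy [178.89   0.31   1.91] F [-0.4 -0.  -0.3] gap 45.7 j [ -8.  34. -30. 114.  27.  40. -54.]
t 44.73 p [0.4696 0.1007 0.1993] rpy [178.92   0.35   1.91] F [ 0.4 -0.5 -0.2] gap 46.2 j [ 11.  18. -37. 109.  13.  58. -30.]
t 45.98 p [ 0.4504 -0.1982  0.2995] rpy [-1.7994e+02  3.0000e-02  1.4000e-01] F [-0.1  0.1 -1.5] gap 45.7 j [ 46.  13. -34.  99.   7.  70.  10.]
handle top profile s(mm)/gray [(-110, 149), (-108, 149), (-106, 149), (-104, 108), (-102, 100), (-99, 145), (-97, 153), (-95, 153), (-93, 152), (-91, 150), (-89, 153), (-87, 154), (-85, 117), (-83, 41), (-81, 47), (-79, 50), (-77, 49), (-75, 47), (-73, 52), (-71, 52), (-69, 52), (-67, 50), (-65, 48), (-63, 52), (-61, 51), (-59, 52), (-57, 52), (-55, 49), (-53, 72), (-51, 141), (-49, 143), (-47, 141), (-45, 143), (-43, 142), (-41, 142), (-39, 143), (-37, 143)]
[(-110, 109), (-108, 138), (-106, 177), (-104, 177), (-102, 174), (-100, 174), (-98, 175), (-96, 175), (-94, 177), (-92, 186), (-90, 99), (-88, 16), (-86, 0), (-84, 0), (-82, 0), (-80, 29), (-78, 28), (-76, 22), (-74, 28), (-72, 26), (-70, 27), (-68, 27), (-66, 25), (-64, 24), (-62, 23), (-60, 31), (-58, 28), (-56, 16), (-54, 92), (-52, 92), (-50, 170), (-48, 167), (-46, 163), (-44, 163), (-42, 163), (-40, 163), (-38, 165), (-36, 165), (-34, 163), (-32, 163)]
```

View pics/v12.png

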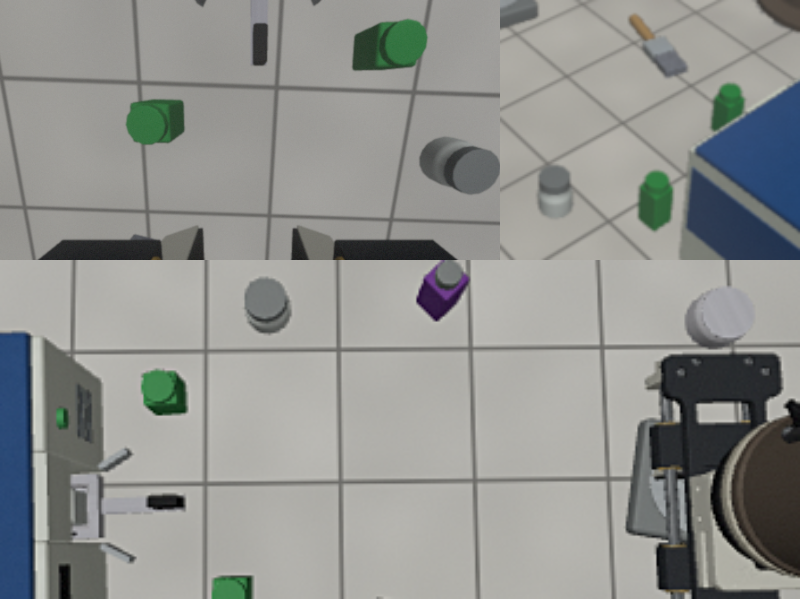

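Run:
```python
from h import *
m=np.array([.4720,.2798]); D=hd(92.35)[:2]
ok=None
for tilt in (40,30,20):
    e=R.from_euler("x",tilt,degrees=True)*rot([180,0,0]); ee=e.as_euler("xyz",degrees=True)
    for y in (-.10,-.05):
        q=arm.ik([.47,y,.22],ee.tolist())
        if q is not None and ok is None: ok=(y,ee,tilt)
print(ok)
arm.move_ptp([.47,ok[0],.22],ok[1].tolist()); st()
c=shot("wrist","w18"); print(c["xyz"],c["attitude"])
zs=np.arange(.004,.134,.004)
for nm,s in (("short front s=17",.017),("cap s=21",.021),("tall front s=73",.073)):
    uv=w2px(c,[[*(m+s*D),z] for z in zs]); print(nm,uv[0].round(),uv[-1].round(),[(int(z*1e3),c["image"][int(round(v)),int(round(u))].tolist()) for z,(u,v) in zip(zs,uv) if 0<=v<420 and 0<=u<560])
```

```text
(-0.1, array([-140.,    0.,    0.]), 40)
t 46.64 p [ 0.4699 -0.0996  0.2198] rpy [-1.401e+02  7.000e-02  1.000e-01] F [-0.1  0.6  1. ] gap 45.9 j [ 55.  31. -36. 101. -21.  71.  31.]
[ 0.4695123  -0.14258863  0.39129076] [23.2846882   0.08766268  0.08925819]
short front s=17 [279.  35.] [280. -61.] [(4, [82, 82, 82]), (8, [75, 76, 78]), (12, [110, 110, 115]), (16, [145, 143, 151]), (20, [143, 142, 150]), (24, [87, 89, 86]), (28, [89, 90, 89]), (32, [83, 85, 84]), (36, [83, 84, 83]), (40, [84, 88, 85]), (44, [84, 87, 85]), (48, [86, 87, 88]), (52, [86, 89, 86]), (56, [87, 89, 88])]
cap s=21 [279.  33.] [279. -63.] [(4, [75, 76, 78]), (8, [80, 79, 84]), (12, [145, 143, 151]), (16, [143, 142, 150]), (20, [89, 90, 91]), (24, [89, 90, 89]), (28, [83, 85, 84]), (32, [87, 88, 86]), (36, [84, 88, 85]), (40, [84, 87, 84]), (44, [85, 86, 85]), (48, [86, 89, 86]), (52, [81, 82, 83])]
tall front s=73 [278.   8.] [278. -91.] [(4, [83, 86, 85]), (8, [85, 86, 87]), (12, [87, 90, 90]), (16, [107, 108, 107])]
```

Run:
```python
from h import *
m=np.array([.4720,.2798]); D=hd(92.35)[:2]
for tilt in (60,55,50):
    ee=(R.from_euler("x",tilt,degrees=True)*rot([180,0,0])).as_euler("xyz",degrees=True).tolist()
    if arm.ik([.47,-.06,.20],ee) is not None: break
arm.move_ptp([.47,-.06,.20],ee); st()
c=shot("wrist","w19"); print(tilt,c["xyz"],c["attitude"])
im=c["image"]; N=np.array([D[1],-D[0]])
zs=np.arange(.02,.134,.004)
for nm,s,l in (("short",.017,0),("short left",.017,-.014),("beside",.017,-.024)):
    uv=w2px(c,[[*(m+s*D+l*N),z] for z in zs]); print(nm,uv[0].round(),[(int(round(z*1e3)),int(im[int(round(v)),int(round(u))].mean())) for z,(u,v) in zip(zs,uv) if 0<=v<420])
lat=np.arange(-.036,.037,.003)
for z,s in ((.040,.017),(.055,.017),(.068,.021),(.085,.073),(.100,.077)):
    uv=w2px(c,[[*(m+s*D+l*N),z] for l in lat]); print("across z",z,[int(im[int(round(v)),int(round(u))].mean()) if 0<=v<420 else None for u,v in uv])
```

```text
t 47.08 p [ 0.4702 -0.0597  0.2007] rpy [-1.2026e+02 -3.0000e-02  1.3000e-01] F [ 0.1 -0.3  1. ] gap 45.9 j [ 59.  43. -39. 102. -29.  73.  39.]
60 [ 0.46966488 -0.15807673  0.34772037] [ 4.31241927e+01 -9.83321319e-03  1.22440596e-01]
short [279. 138.] [(20, 161), (24, 108), (28, 104), (32, 105), (36, 102), (40, 103), (44, 104), (48, 105), (52, 105), (56, 105), (60, 133), (64, 109), (68, 62), (72, 69), (76, 70), (80, 106), (84, 113), (88, 112), (92, 108), (96, 104), (100, 105), (104, 101), (108, 100), (112, 102), (116, 103), (120, 137), (124, 95), (128, 95), (132, 108)]
short left [269. 138.] [(20, 152), (24, 108), (28, 105), (32, 106), (36, 104), (40, 104), (44, 101), (48, 103), (52, 102), (56, 105), (60, 138), (64, 167), (68, 166), (72, 129), (76, 121), (80, 85), (84, 96), (88, 104), (92, 103), (96, 102), (100, 101), (104, 99), (108, 102), (112, 104), (116, 102), (120, 138), (124, 159), (128, 123), (132, 108)]
beside [263. 138.] [(20, 159), (24, 159), (28, 161), (32, 145), (36, 146), (40, 148), (44, 137), (48, 161), (52, 163), (56, 163), (60, 160), (64, 162), (68, 154), (72, 115), (76, 147), (80, 161), (84, 163), (88, 161), (92, 163), (96, 136), (100, 161), (104, 162), (108, 163), (112, 65), (116, 49), (120, 49), (124, 52), (128, 97), (132, 111)]
across z 0.04 [135, 169, 156, 119, 148, 147, 103, 104, 104, 101, 103, 105, 103, 100, 103, 104, 105, 93, 100, 127, 160, 159, 126, 92, 95]
across z 0.055 [117, 158, 163, 160, 162, 164, 141, 103, 105, 104, 101, 102, 104, 105, 103, 105, 103, 102, 159, 160, 162, 146, 97, 95, 96]
across z 0.068 [115, 147, 167, 143, 152, 142, 120, 161, 93, 66, 66, 62, 66, 62, 64, 65, 151, 120, 147, 163, 160, 116, 93, 93, 96]
across z 0.085 [115, 53, 51, 50, 50, 50, 55, 95, 102, 101, 103, 102, 102, 104, 104, 103, 105, 98, 65, 45, 56, 94, 91, 90, 93]
across z 0.1 [110, 107, 104, 107, 105, 107, 106, 109, 107, 106, 107, 109, 106, 105, 109, 109, 111, 109, 107, 105, 105, 107, 104, 108, 107]
```

```bash
python3 -c "
from h import *
st(); close_job()"
```

```text
t 47.13 p [ 0.4708 -0.0594  0.2018] rpy [-120.36   -0.16    0.17] F [-0.5  0.1  0.7] gap 45.8 j [ 59.  43. -39. 102. -29.  73.  39.]
the job is handed in; nothing more can be done
```

I did the job in the order asked and handed it in at 47 s of robot time (limit 72 s), with the robot touching nothing.

- **Tall bottle:** it stands in pocket 2.
- **Short bottle on the pan:** I first set it down about 14 mm off centre. I moved it to within about 3 mm of the middle and let go for about 1.6 s, then took it off and stood it cap up in pocket 3.
- **Carrier:** I slid it in by its handle. At the stop a 28 N push moved it only 0.2 mm more. The handle then measured 68.5 mm outside the face, against a nominal 68 mm, which is within calibration error.

**Bottles:** a last wrist view into the slot put the body tops of the short and tall bottles at 60 and 92 mm. Both match bottles standing fully down. The reference bottle was hidden in that view. It stood in pocket 1 in the last clear view, when the short bottle went in, but I did not check it again after the slide.

**Jar and tin:** I never touched them, and both still stand in the last top view.

**One check disagreed:** the force limit stopped the first push into the slot about 12 mm past the face. It did not recur at a slower speed, and I measured no lasting sideways force.

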